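# Empty and nest the flowerpots for winter

## Task

Tip the clay drainage balls out of the middle-sized flowerpot into the black boot tray, then nest the three terracotta pots right way up in size order: the middle one in the large one where it stands on the bench, and the small one in the middle one, each fully home with its collar resting on the rim below. Terracotta chips, so put the pots together gently; do not bang into the little wooden shelf, and leave the other things on the bench where they are.

Things in the scene. Friction and masses are not known exactly. Their poses are not given: they have to be found in the camera images.
- pot_m: Middle terracotta pot with the balls in it, loose, 150 g, upright at the shelf's near edge. Height 78; outer diameter 42 at the foot to 57 at height 56; above, a straight collar band 22 tall, outer diameter 69, mouth 56. Wall 4, floor 5 thick. Origin: centre of underside; z up to the mouth. Fully home, its origin is 42 above the large pot's.
- pot_l: Large terracotta pot, empty, 450 g, upright on the right of the bench. Height 98; outer diameter 52 at the foot to 66 at height 72; above, a collar 26 tall, outer diameter 78, mouth inner diameter 62; floor 5 thick. Origin: centre of underside; z up.
- pot_s: Small terracotta pot, empty, 90 g, upright on the right of the bench. Height 60; outer diameter 32 at the foot to 51 at height 40; above, a collar 20 tall, outer diameter 62. Origin: centre of underside; z up. Fully home, its origin is 38 above the middle pot's (balls left inside would hold it up).
- tray: Black rubber boot tray, fixed: 200 x 200, walls 35 high and 6 thick, open on top. Origin: centre of the underside; its sides run along its x and y.
- shelf: Low wooden shelf, fixed: board 120 deep (x), 250 long (y), underside 155 up, stock on it to 240; side panels 18 thick at y = +-115, x = -15 to 55. Origin: bench level under its centre. Its near edge (-x side) faces the tray; the bench 110 in front of it is clear.
- shelf_edge (a point): Middle of the board's lower near edge (towards the tray), 155 above the bench. The middle pot's axis starts 8 to 15 out from this edge, so the pot is half under the board and a gripper pointing straight down strikes it.
- ball0_center (a point): Centre of a round fired-clay drainage ball, diameter 24, 15 g; starts inside the middle pot.
- ball1_center (a point): Centre of a round fired-clay drainage ball, diameter 24, 15 g; starts inside the middle pot.
- ball2_center (a point): Centre of a round fired-clay drainage ball, diameter 24, 15 g; starts inside the middle pot.
- mug: White ceramic mug, empty, upright, diameter 80, height 92, handle towards its +y. Bystander among the pots on the right. Origin: centre of the underside.
- flashlight: Black flashlight standing on its lens end, diameter 48, height 150, near the far right corner. Bystander. Origin: centre of the underside.
- snow_brush: Red plastic snow brush, about 380 long, lying at the back along its x. Bystander. Origin: underside at mid length.
- wax_tin: Flat steel tin, diameter 72, height 30, behind the tray. Bystander. Origin: centre of the underside.
- trowel: Flat hand tool, 260 long, lying at the left along its x. Bystander.
There are look-alikes about, which are no part of the job. What is shaped like the pot_m but pink or red is not meant.

How it is judged:
On the way, in this order (a step that is already met when the one before it is completed fails the run):
1. the middle pot is tipped well over, off the bench (angle between pot_m's own z axis and vertical above 1.2 rad and height (world z) of pot_m above 0.04 m), for 0.05 s.
2. all three balls are in the boot tray (x of ball0_center in the frame of tray between -0.1 and 0.1 m and y of ball0_center in the frame of tray between -0.1 and 0.1 m and z of each of ball0_center, ball1_center, ball2_center in the frame of tray below 0.04 m and x of ball1_center in the frame of tray between -0.1 and 0.1 m and y of ball1_center in the frame of tray between -0.1 and 0.1 m and x of ball2_center in the frame of tray between -0.1 and 0.1 m and y of ball2_center in the frame of tray between -0.1 and 0.1 m), for 0.2 s.
At the end, for the whole second after the job is handed in: Balls in the tray; large pot upright on the bench, within 60 mm of its start; middle pot upright in it, origin 36 to 46 mm above the large one's, within 8 mm of its axis; small pot likewise in the middle one, origin 32 to 42 mm above; pots parallel within 0.1 rad, at rest, let go (all of step 2 and z of pot_m in the frame of pot_l between 0.036 and 0.046 m and horizontal distance between pot_m and pot_l below 0.008 m and angle between the z axis of pot_m and the z axis of pot_l, either way round below 0.1 rad and angle between each of pot_m, pot_s's own z axis and vertical below 0.15 rad and z of pot_s in the frame of pot_m between 0.032 and 0.042 m and horizontal distance between pot_s and pot_m below 0.008 m and angle between the z axis of pot_s and the z axis of pot_m, either way round below 0.1 rad and angle between pot_l's own z axis and vertical below 0.05 rad and height (world z) of pot_l below 0.01 m and distance of pot_l from where it was at the start of the episode below 0.06 m and linear speed of each of pot_s, pot_m, pot_l below 0.02 m/s); the robot touches nothing.
It fails at once if a bystander is moved more than 40 mm or tipped over (distance of any of mug, flashlight, snow_brush, wax_tin, trowel from where it was at the start of the episode above 0.04 m or angle between any of mug, flashlight's own z axis and vertical above 0.5 rad).
It fails at once if the shelf is banged: the robot pushes it with more than 25 N (contact force between any of the arm, the fingers and shelf above 25 N).
It fails at once if pots are put together roughly: more than 70 N between two of them (contact force between any of pot_m, pot_s and pot_l above 70 N or contact force between pot_s and pot_m above 70 N).
It also fails if it takes over 72 s, if anything falls off the work surface, if the arm or the gripper's body presses on something with over 40 N, if the wrist force passes 120 N, or if a joint passes its speed limit or range.

## Robot

A 6-joint arm with a two-finger parallel gripper is mounted at the origin on the work surface. World frame = base frame: x ahead of the robot, y to its left, z up, the work surface at z = 0. Lengths are in m, angles in rad, forces in N, time in s.
With the tool pointing down it reaches from about 0.425 to 1.125 m from the base axis. Payload 14.9 kg.
Tool frame: the origin (TCP) lies on the centre line of the jaws, within the pads' length; the fingertips stand tips_ahead ahead of it and the grasp point (between the pads) lies 8 mm behind it (tips_ahead is the distance from the TCP to the fingertips, in m); z points along the fingers, y is the line along which they close (so a half turn about z gives the same grasp; the last joint's range is limited). The gripper opens to 91 mm and grips with 3 to 60 N. Pads are 32 mm wide; open, the fingers measure 118 mm over their backs; the gripper's body (76 mm by 178 mm) begins 60 mm behind the grasp point.
Start: joints at [1.197, 0.379, 1.734, -0, 1.028, -0.033], TCP at [0.234, 0.66, 0.225] pointing down, gripper open.
Joint ranges: [-2.77, 2.77], [-0.74, 2.19], [0, 2.66], [-1.06, 4.2], [0.31, 2.87], [-3.08, 3.08]. Speed limits (rad/s): [1.89, 1.89, 2.39, 3.14, 3.14, 3.14].

## Interface

Orientations are given as a rotation vector (axis times angle).
In Python, from station import * gives the robot as it stands.
- The arm moves only by the tool play_rows, never from a script. Its argument "moves" is a list of rows, each a list of 3 entries, a list of its own where there are three numbers: the shift along the tool's x, y, z scaled (see below), then the turn, a rotation vector about the tool's x, y, z scaled (see below), then the opening, from 0 (shut) to 1 (fully open). A call has 1 to 12 rows; each row is the pose to reach, as a shift and turn from the pose commanded when the call began, along the tool's axes at that moment; what a row does not reach only later rows make up. The controller multiplies each number of a shift by 50 cm and each number of a turn by pi/2 rad. A row lasts 1/8 s, in which the tool goes at most 62.5 mm and 10.7 degrees, less where a joint would pass 70% of its speed; a pose out of reach is approached as far as the arm can. A call with a number of a shift or a turn outside -1 to 1 is refused whole. A call with a gripper value outside its range is refused whole. The fingers move at their own pace and stop on an object; "grip_force" is the grip in N (left out, the last holds). Time passes only in rows, so rows that repeat a pose let the fingers close. It gives the time, the measured TCP pose, the force, the opening and the grip force at its end, in the units of the state.
- get_state(): the state, without advancing time (a new reading comes with each control period).
- capture(name): name is "scene" or "top"; returns the picture (384x512x3 uint8, red, green, blue); there is no depth.
- camera_info(name): a dict with "vfov" (degrees; the focal length in pixels is half the picture's height over the tangent of half this angle, whatever the lens; pixels are square), "cx", "cy" (the principal point, pixels), "view" (4x4, takes a point from world to camera coordinates). Camera axes: x right, y up, looking along -z (the intrinsics and any distortion apply to the point x, -y, -z); pixel columns grow to the right and rows downward; lengths in m; the calibration is good to about 2 mm. A picture is of the moment at which its call begins. camera_info takes no time and is no camera call.
- close_job(): hands the job in; it is judged then, once.
Trained networks look in the newest picture that a camera, given by its name, has taken for a name from the list of things; names that differ only in an ending like _2 or _b are one class to them, and where a whole thing is asked for, a point or a joint stands for the part that bears it (a point fixed in the world has none). Each returns a list of dicts, best first, with "conf" (0 to 1); they miss things now and then, are a little off and sometimes report something else, mostly with a low value. They report only what shows in the picture. A call takes as long as a camera call. They do not tell look-alikes from the thing itself.
- spot_in(thing, camera): "centre" ([column, row] in pixels, amid what is visible of it).
- regions_of(thing, camera): "region" (384x512 bool, what is visible of it) and "centre" ([column, row] in pixels, amid what is visible of it).
The state is a dict: "t": time; "joint_pos": joint angles; "qd": joint speeds; "effort": joint torques, N m; "position": TCP position; "ee_rot": TCP orientation; "wrist_force": force on the tool from outside, world axes, zero at the start; "wrist_torque": the same for the moment, N m; "width": finger opening in m; "grasp_force": force on a finger pad.
Only numpy, scipy, OpenCV 4.12 (cv2) and the standard library are available. Lean on these libraries where they do the work, as an engineer would, in place of code of your own. Each camera call takes 0.05 s, during which the arm holds its last target. There are 200 camera calls.

## Working session

There is one attempt and no reset: what is moved stays moved. The work goes in short steps, Python scripts to look and compute and a tool call to move; the robot and the scene stay as the last step left them, time stands still between calls to the robot, and variables do not carry over. Pictures are saved under pics/ and viewed, at most 10 in all, crops included, and the job is handed in when it is done.

Besides the shell and the picture viewer there is one more tool, called after ">>>" by a JSON object that holds its "api" and its "payload". play_rows: Moves the arm, as the interface text tells. Its arguments: {"type":"object","properties":{"moves":{"type":"array","items":{"type":"array"}},"grip_force":{"type":"number"}},"required":["moves"]}

```bash
ls; mkdir -p pics; cat > h.py <<'E'
from station import *
import numpy as np, cv2
from scipy.spatial.transform import Rotation as R
def save(n,f):
    im=capture(n); cv2.imwrite('pics/'+f,im[:,:,::-1]); return im
E
python3 - <<'E'
from h import *
s=get_state(); print({k:np.round(v,3) for k,v in s.items()})
a=save('scene','s0.png'); b=save('top','t0.png')
cv2.imwrite('pics/both0.png',cv2.resize(np.vstack([a,b])[:,:,::-1],None,fx=.78,fy=.78))
for c in('scene','top'):
    i=camera_info(c); print(c,i)
    for t in ['pot_m','pot_l','pot_s','tray','shelf','mug','flashlight','snow_brush','wax_tin','trowel','ball0_center']:
        print(t,[(np.round(d['centre']).tolist(),round(d['conf'],2)) for d in spot_in(t,c)])
E
```

```text
pics
{'t': np.float64(0.0), 'joint_pos': array([ 1.197,  0.379,  1.735, -0.   ,  1.028, -0.033]), 'qd': array([ 0.   ,  0.002,  0.001,  0.   ,  0.   , -0.001]), 'effort': array([ 0.0000e+00, -7.6374e+01, -4.3437e+01,  6.5000e-02,  4.2000e-02,
       -0.0000e+00]), 'position': array([0.234, 0.659, 0.224]), 'ee_rot': array([-5.330e-01, -3.096e+00,  2.000e-03]), 'wrist_force': array([-0.197,  0.297, -0.737]), 'wrist_torque': array([0.035, 0.023, 0.008]), 'grasp_force': np.float64(0.0), 'width': np.float64(0.091)}
scene {'vfov': 53.15377744051847, 'cx': 253.15600157242395, 'cy': 185.58340931095734, 'view': array([[ 5.67132116e-01,  8.23625495e-01, -1.48560845e-03,
        -3.81938266e-01],
       [-7.00487305e-01,  4.83288789e-01,  5.25118541e-01,
         3.00944962e-01],
       [ 4.33218996e-01, -2.96770939e-01,  8.51027797e-01,
        -1.55558518e+00],
       [ 0.00000000e+00,  0.00000000e+00,  0.00000000e+00,
         1.00000000e+00]])}
pot_m [([144.0, 214.0], 0.93), ([248.0, 146.0], 0.83), ([292.0, 158.0], 0.8), ([168.0, 258.0], 0.65), ([296.0, 190.0], 0.59), ([111.0, 256.0], 0.22)
[... 994 characters left out ...]
   ]])}
pot_m [([207.0, 260.0], 0.94), ([354.0, 249.0], 0.86), ([170.0, 217.0], 0.81), ([354.0, 190.0], 0.81), ([196.0, 174.0], 0.71)]
pot_l [([207.0, 260.0], 0.94), ([354.0, 249.0], 0.86), ([170.0, 217.0], 0.81), ([354.0, 190.0], 0.81), ([196.0, 174.0], 0.71)]
pot_s [([207.0, 260.0], 0.94), ([354.0, 249.0], 0.86), ([170.0, 217.0], 0.81), ([354.0, 190.0], 0.81), ([196.0, 174.0], 0.71)]
tray [([278.0, 224.0], 0.7)]
shelf [([141.0, 213.0], 0.68), ([276.0, 226.0], 0.53)]
mug [([220.0, 125.0], 0.33)]
flashlight [([409.0, 161.0], 0.65)]
snow_brush [([218.0, 125.0], 0.92)]
wax_tin [([304.0, 152.0], 0.65), ([405.0, 161.0], 0.31)]
trowel [([94.0, 224.0], 0.8), ([218.0, 126.0], 0.52)]
ball0_center []
```

View pics/both0.png

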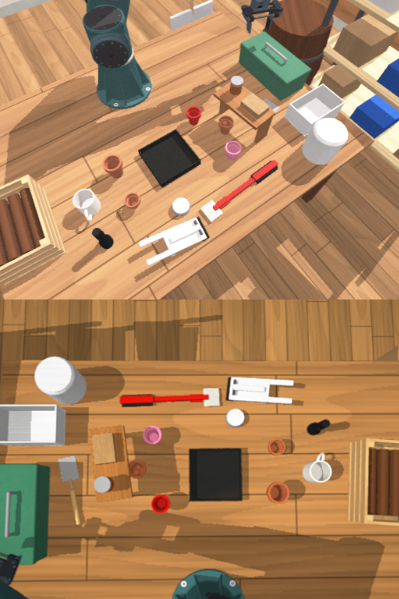

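```bash
python3 - <<'E'
import cv2,numpy as np
a=cv2.imread('pics/s0.png');b=cv2.imread('pics/t0.png')
A=cv2.resize(a[110:290,90:330],None,fx=3.3,fy=3.3,interpolation=2)[:594]
cv2.imwrite('pics/sc.png',A)
cv2.imwrite('pics/tc.png',cv2.resize(b[110:300,140:400],None,fx=3,fy=3,interpolation=2))
E
```

```text
(no output)
```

View pics/tc.png

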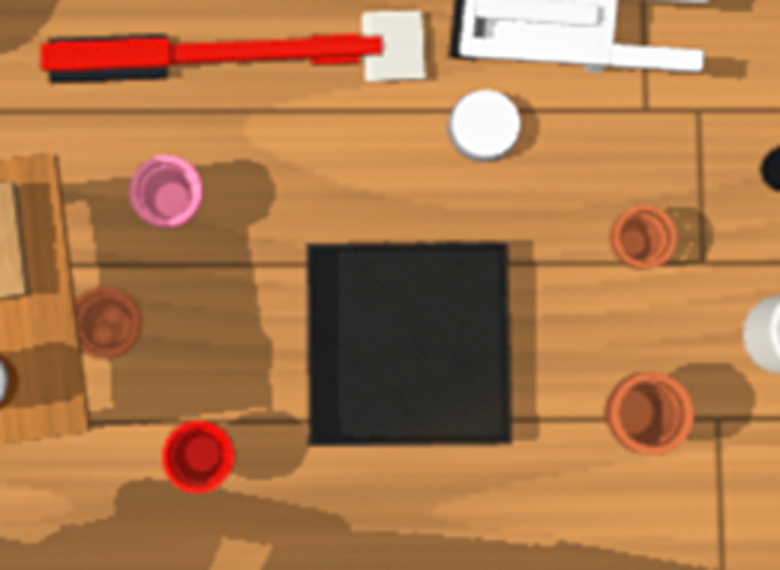

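View pics/sc.png

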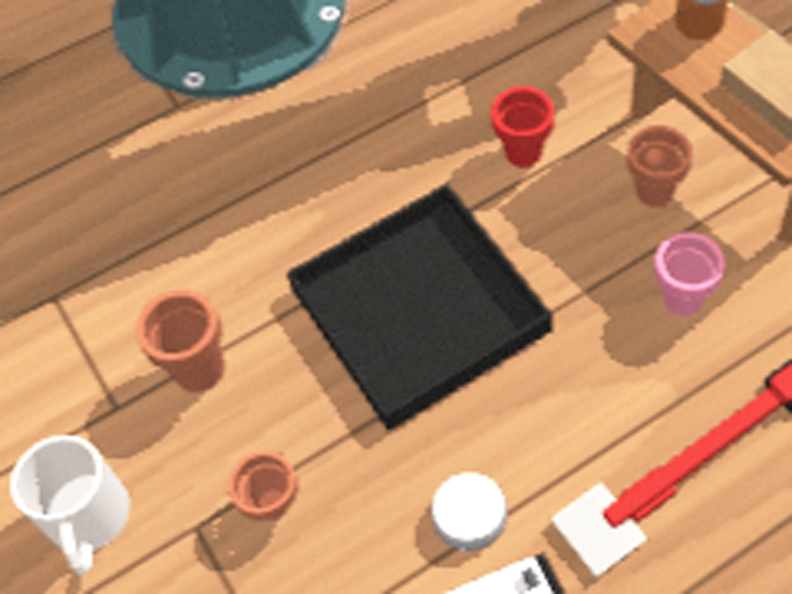

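The top view shows five pot-like things.
- **Pink (195,174) and red (206,262):** look-alikes, not meant.
- **Terracotta at (176,217):** pot_m. It stands half under the shelf edge with balls visible.
- **Large terracotta (357,247):** pot_l.
- **Small terracotta (355,189):** pot_s.

The crops confirm this. In the scene view, pot_m is at (290,158), pot_l at (145,214) and pot_s at (169,257).

```bash
cat >> h.py <<'E'
CI={c:camera_info(c) for c in('scene','top')}
def proj(P,c):
    i=CI[c];P=np.atleast_2d(P);q=P@i['view'][:3,:3].T+i['view'][:3,3]
    f=192/np.tan(np.radians(i['vfov']/2))
    return np.c_[i['cx']+f*q[:,0]/-q[:,2], i['cy']-f*q[:,1]/-q[:,2]]
PROF={'pot_m':[(0,21),(56,28.5),(56,34.5),(78,34.5)],'pot_l':[(0,26),(72,33),(72,39),(98,39)],'pot_s':[(0,16),(40,25.5),(40,31),(60,31)],'mug':[(0,40),(92,40)]}
A=np.linspace(0,2*np.pi,60)
def sil(name,p,c,Rm=np.eye(3)):
    M=np.zeros((384*4,512*4),np.uint8);pr=PROF[name]
    for (h0,r0),(h1,r1) in zip(pr[:-1],pr[1:]):
        pts=np.vstack([np.c_[r*np.cos(A),r*np.sin(A),0*A+h] for h,r in((h0,r0),(h1,r1))])/1000@Rm.T+p
        uv=(proj(pts,c)*4+2).astype(np.float32)
        cv2.fillConvexPoly(M,np.round(cv2.convexHull(uv)).astype(np.int32),1)
    return cv2.resize(M.astype(np.float32),(512,384),interpolation=cv2.INTER_AREA)
def ray(uv,c,z):
    i=CI[c];f=192/np.tan(np.radians(i['vfov']/2))
    d=np.array([(uv[0]-i['cx'])/f,-(uv[1]-i['cy'])/f,-1]);V=i['view'];d=V[:3,:3].T@d;o=-V[:3,:3].T@V[:3,3]
    return o+d*(z-o[2])/d[2]
E
python3 - <<'E'
from h import *
import station
from scipy.optimize import minimize
print([n for n in dir(station) if not n.startswith('_')])
exp={'pot_m':((290,158),(173,217)),'pot_l':((144,214),(356,248)),'pot_s':((168,258),(354,190))}
capture('scene');capture('top')
G={'scene':regions_of('pot_m','scene'),'top':regions_of('pot_m','top')}
def fit(n,masks,free):
    def cost(v,cs):
        p=np.array([v[0],v[1],v[2] if len(v)>2 else 0]);return sum(np.abs(sil(n,p,c)-masks[c]).sum()/masks[c].sum() for c in cs)
    m=masks['top'];vv,uu=np.nonzero(m);x=ray((uu.mean(),vv.mean()),'top',.05)
    for cs,x0 in((('top',),x[:2]),(('scene',),x[:2]),(('scene','top'),[*x[:2],.0])):
        x0=np.array(x0);r=minimize(cost,x0,args=(cs,),method='Nelder-Mead',options=dict(initial_simplex=np.vstack([x0]+[x0+.012*e for e in np.eye(len(x0))]),xatol=2e-4))
        print(n,cs,np.round(r.x,4),round(r.fun,3))
for n,e in exp.items():
    ms={}
    for c,q in zip(('scene','top'),e):
        d=min(G[c],key=lambda d:np.hypot(*(np.array(d['centre'])-q)));ms[c]=d['region'].astype(float);print(n,c,d['centre'],ms[c].sum())
    fit(n,ms,1)
for d in G['top']:
    print('cand',np.round(d['centre']),np.round(ray(d['centre'],'top',.05),3))
d=regions_of('tray','top')[0]['region'].astype(np.uint8)
(c,s,a)=cv2.minAreaRect(np.argwhere(d)[:,::-1].astype(np.float32));bx=cv2.boxPoints((c,s,a));print('tray',c,s,a,[np.round(ray(b,'top',.035),3).tolist() for b in bx])
# shelf near edge, from the crop (upper edge of board)
for z in(.155,.173): print('shelf',[np.round(ray((140+u/3,110+v/3),'top',z),3).tolist() for u,v in((57,155),(88,428))])
for n in('mug','flashlight','wax_tin','snow_brush'):
    for c in('scene','top'):
        r=spot_in(n,c)
        if r: print(n,c,np.round(ray(r[0]['centre'],c,.04),3))
E
```

```text
['MotionError', 'camera_info', 'capture', 'close_job', 'get_state', 'regions_of', 'spot_in', 'tips_ahead']
pot_m scene [292.2, 160.7] 355.0
pot_m top [172.9, 216.2] 346.0
pot_m ('top',) [0.5165 0.2625] 0.462
pot_m ('scene',) [0.5173 0.2619] 0.14
pot_m ('scene', 'top') [ 0.5166  0.2624 -0.0014] 0.602
pot_l scene [147.1, 215.0] 604.0
pot_l top [353.8, 251.2] 644.0
pot_l ('top',) [ 0.4263 -0.2544] 0.066
pot_l ('scene',) [ 0.4292 -0.2532] 0.082
pot_l ('scene', 'top') [ 0.4266 -0.2539 -0.0032] 0.165
pot_s scene [170.8, 257.1] 352.0
pot_s top [353.8, 251.2] 644.0
pot_s ('top',) [ 0.4274 -0.2614] 0.377
pot_s ('scene',) [-0.8823  0.8698] 1.0
pot_s ('scene', 'top') [ 0.4261 -0.2625 -0.0128] 2.329
cand [205. 261.] [0.388 0.176 0.05 ]
cand [173. 216.] [0.519 0.269 0.05 ]
cand [354. 251.] [ 0.414 -0.256  0.05 ]
cand [196. 172.] [0.647 0.202 0.05 ]
tray (275.5, 224.5) (69.0, 69.0) 90.0 [[0.596, 0.071, 0.035], [0.595, -0.134, 0.035], [0.392, -0.13, 0.035], [0.393, 0.072, 0.035]]
shelf [[0.662, 0.294, 0.155], [0.416, 0.263, 0.155]]
shelf [[0.659, 0.29, 0.173], [0.417, 0.26, 0.173]]
mug scene [ 0.498 -0.407  0.04 ]
mug top [ 0.513 -0.421  0.04 ]
flashlight scene [ 0.674 -0.416  0.04 ]
flashlight top [ 0.682 -0.418  0.04 ]
wax_tin scene [ 0.721 -0.118  0.04 ]
wax_tin top [ 0.711 -0.116  0.04 ]
snow_brush scene [0.808 0.098 0.04 ]
snow_brush top [0.783 0.137 0.04 ]
```

```bash
cat >> h.py <<'E'
def log():
    s=get_state(); open('log.txt','a').write(repr([list(map(float,s[k])) for k in('joint_pos','position','ee_rot')])+'\n'); return s
def rot(tz,ty):
    tz=np.array(tz,float);tz/=np.linalg.norm(tz);ty=np.array(ty,float);ty-=ty@tz*tz;ty/=np.linalg.norm(ty)
    return R.from_matrix(np.c_[np.cross(ty,tz),ty,tz])
def rel(p,Rt=None,s=None):
    "commanded pose -> tool-frame scaled shift and turn from the present pose"
    s=s or get_state();R0=R.from_rotvec(s['ee_rot']);Rt=R0 if Rt is None else Rt
    return np.round(R0.inv().apply(np.array(p)-s['position'])/.5,3).tolist(),np.round((R0.inv()*Rt).as_rotvec()/(np.pi/2),3).tolist()
E
python3 - <<'E'
from h import *
s=log();print(tips_ahead() if callable(tips_ahead) else tips_ahead)
R0=R.from_rotvec(s['ee_rot']);print(R0.as_matrix().round(3))
print(rel([.234,.66,.42]));print(rel([.5,.5,.42]))
print(rel([.62,.2,.42]))
from scipy.optimize import minimize
capture('top');capture('scene');g=regions_of('pot_s','top')
print([d['centre'] for d in g])
m={'top':[d['region'] for d in g if abs(d['centre'][1]-190)<10 and d['centre'][0]>300],'scene':[d['region'] for d in regions_of('pot_s','scene') if np.hypot(d['centre'][0]-170,d['centre'][1]-257)<8]}
for c in m:
  if m[c]:
    r=minimize(lambda v:np.abs(sil('pot_s',np.array([*v,0]),c)-m[c][0]).sum()/m[c][0].sum(),[.61,-.25],method='Nelder-Mead',options=dict(initial_simplex=[[.61,-.25],[.62,-.25],[.61,-.24]],xatol=2e-4));print(c,r.x.round(4),r.fun)
E
```

```text
0.011
[[-0.942  0.334 -0.   ]
 [ 0.334  0.942 -0.   ]
 [-0.    -0.    -1.   ]]
([0.0, 0.001, -0.39], [0.0, 0.0, 0.0])
([-0.608, -0.123, -0.39], [0.0, 0.0, 0.0])
([-1.035, -0.609, -0.39], [0.0, 0.0, 0.0])
[[170.9, 213.3], [353.7, 247.8], [195.0, 172.6], [355.8, 190.2], [203.5, 261.3]]
top [ 0.5976 -0.2617] 0.07274590163934426
scene [ 0.5992 -0.26  ] 0.10107566765578635
```

>>> {"api": "play_rows", "payload": {"moves": [[[0, 0, -0.1], [0, 0, 0], 1], [[0, 0, -0.2], [0, 0, 0], 1], [[0, 0, -0.3], [0, 0, 0], 1], [[0, 0, -0.39], [0, 0, 0], 1], [[-0.12, -0.02, -0.39], [0, 0, 0], 1], [[-0.24, -0.05, -0.39], [0, 0, 0], 1], [[-0.36, -0.07, -0.39], [0, 0, 0], 1], [[-0.48, -0.1, -0.39], [0, 0, 0], 1], [[-0.6, -0.12, -0.39], [0, 0, 0], 1], [[-0.6, -0.12, -0.39], [0, 0, 0], 1]]}}

```text
t: 3.3
position: [0.4996, 0.5007, 0.4196]
ee_rot: [0.539, 3.095, -0.001]
wrist_force: [-0.2, 0.3, 1.0]
width: 0.0913
grasp_force: 0.0
```

```bash
python3 - <<'E'
from h import *
s=log();print(s['joint_pos'].round(3),s['position'].round(3),s['ee_rot'].round(3))
t=np.array([-.12,.99,0]);
print(rel([.53,.12,.42]), rel([.53,.12,.42],rot([-.09,.7,-.7],[1,.12,0])), rel([.53,.12,.42],rot([-.06,.5,-.87],[1,.12,0])))
E
```

```text
[ 0.754  0.235  1.564 -0.     1.344 -0.472] [0.5   0.501 0.42 ] [ 5.390e-01  3.095e+00 -1.000e-03]
([-0.314, -0.696, -0.0], [0.0, 0.0, 0.0]) ([-0.314, -0.696, -0.0], [-0.274, 0.451, 0.665]) ([-0.314, -0.696, -0.0], [-0.185, 0.299, 0.688])
```

>>> {"api": "play_rows", "payload": {"moves": [[[-0.04, -0.09, 0], [-0.03, 0.05, 0.08], 1], [[-0.08, -0.18, 0], [-0.06, 0.1, 0.15], 1], [[-0.12, -0.27, 0], [-0.09, 0.15, 0.22], 1], [[-0.16, -0.36, 0], [-0.12, 0.2, 0.3], 1], [[-0.2, -0.45, 0], [-0.15, 0.25, 0.37], 1], [[-0.24, -0.54, 0], [-0.18, 0.3, 0.44], 1], [[-0.28, -0.63, 0], [-0.21, 0.35, 0.52], 1], [[-0.314, -0.696, 0], [-0.24, 0.4, 0.59], 1], [[-0.314, -0.696, 0], [-0.274, 0.451, 0.665], 1], [[-0.314, -0.696, 0], [-0.274, 0.451, 0.665], 1], [[-0.314, -0.696, 0], [-0.274, 0.451, 0.665], 1]]}}

```text
t: 4.68
position: [0.5283, 0.1231, 0.4202]
ee_rot: [-1.627, -1.852, -0.672]
wrist_force: [0.8, 0.4, 0.8]
width: 0.0912
grasp_force: 0.0
```

```bash
cat >> h.py <<'E'
import ast,os
from scipy.optimize import least_squares
# model: yaw q1; offset a1,d1; L2; elbow offset e; L4; spherical wrist; tool Lt
def fk(q,k):
    a1,d1,L2,e,L4,Lt,o6=k
    Ry=lambda a:R.from_euler('y',a);Rz=lambda a:R.from_euler('z',a)
    T=Rz(q[0]);p=T.apply([a1,0,0])+[0,0,d1]
    T=T*Ry(q[1]);p=p+T.apply([0,0,L2])
    T=T*Ry(q[2]);p=p+T.apply([e,0,L4])     # forearm along z here
    T=T*Rz(SG[0]*q[3])*Ry(q[4]);p=p+T.apply([0,0,Lt])
    T=T*Rz(SG[1]*q[5]+o6);return p,T
SG=[1,1]
E
python3 - <<'E'
import h;from h import *
s=log();print(s['t'],s['joint_pos'].round(3),s['position'].round(3),s['ee_rot'].round(3))
L=[ast.literal_eval(l) for l in open('log.txt')]
for a in(1,-1):
  for b in(1,-1):
    h.SG[:]=[a,b]
    def f(k):
        o=[]
        for q,p,r in L:
            P,T=fk(q,k);o+=list((P-p)*10)+list((T.inv()*R.from_rotvec(r)).as_rotvec())
        return np.r_[o,(np.array(k)[3:4]+0)*.01]
    for o6 in (0,1.57,3.14,-1.57):
        r=least_squares(f,[0.1,.4,.45,0,.45,.2,o6])
        if r.cost<.05: print(a,b,r.x.round(4),r.cost)
E
```

```text
4.675 [-0.146  0.021  1.937  0.752  1.485 -0.462] [0.528 0.123 0.42 ] [-1.627 -1.852 -0.672]
```

```bash
python3 - <<'E'
import h;from h import *
L=[ast.literal_eval(l) for l in open('log.txt')]
for q,p,r in L:
    M=R.from_rotvec(r).as_matrix();print(np.round(q,3),np.round(p,3),M[:,2].round(3),M[:,1].round(3))
for a in(1,-1):
  for b in(1,-1):
    h.SG[:]=[a,b]
    def f(k):
        o=[]
        for q,p,r in L:
            P,T=fk(q,k);o+=list((P-p)*10)+list(5*(T.as_matrix()-R.from_rotvec(r).as_matrix()).ravel())
        return np.r_[o,.01*(np.array(k[:6])-[.1,.4,.45,0,.45,.2])]
    best=min((least_squares(f,[0.1,.4,.45,0,.45,.2,o6]) for o6 in(0,1.57,3.14,-1.57)),key=lambda r:r.cost)
    print(a,b,best.x.round(4),best.cost, (best.fun*1).round(2)[-19:-7])
E
```

```text
[ 1.197  0.379  1.734 -0.     1.029 -0.033] [0.234 0.66  0.225] [-0. -0. -1.] [ 0.334  0.942 -0.   ]
[ 0.754  0.235  1.564 -0.     1.344 -0.472] [0.5   0.501 0.42 ] [ 0. -0. -1.] [ 0.338  0.941 -0.   ]
[-0.146  0.021  1.937  0.752  1.485 -0.462] [0.528 0.123 0.42 ] [-0.094  0.702 -0.706] [ 0.992  0.13  -0.003]
1 1 [0.0037 0.3614 0.5249 0.0308 0.6036 0.2889 1.5708] 0.0567338742847727 [ 0.    0.01 -0.02  0.05 -0.    0.    0.    0.   -0.   -0.   -0.    0.  ]
1 -1 [0.0037 0.3614 0.5249 0.0308 0.6036 0.2889 0.9168] 12.358713794841146 [ 0.    0.01 -0.02  0.05  1.34 -0.06  0.    0.05 -0.96 -0.   -0.13 -0.95]
-1 1 [-0.0602 -0.378   0.9678  0.2123  0.6089 -0.2431  1.6045] 47.31047943653064 [ 0.   -0.18 -0.31 -0.86 -2.19 -0.97 -0.99  0.12  0.56 -6.74 -5.76 -2.75]
-1 -1 [-0.0602 -0.378   0.9678  0.2123  0.6089 -0.2431  1.0061] 57.22307271623832 [ 0.   -0.18 -0.31 -0.86 -0.78 -0.34 -0.99  0.32 -0.66 -6.74 -6.53 -1.89]
```

```bash
python3 - <<'E'
t=open('h.py').read()
t=t.replace("a1,d1,L2,e,L4,Lt,o6=k","a1,d1,L2,e,L4,Lt,o6,b=k").replace("T.apply([a1,0,0])","T.apply([a1,b,0])")
t+='''
def fitk():
    L=[ast.literal_eval(l) for l in open('log.txt')]
    def f(k):
        o=[]
        for q,p,r in L:
            P,T=fk(q,k);o+=list((P-p)*100)+list(5*(T.as_matrix()-R.from_rotvec(r).as_matrix()).ravel())
        return np.r_[o,.01*(np.array(k[:6])-[.0,.4,.5,0,.6,.25])]
    return least_squares(f,[0.,.4,.5,0,.6,.25,1.5708,.023])
LIM=np.array([[-2.77,2.77],[-.74,2.19],[0,2.66],[-1.06,4.2],[.31,2.87],[-3.08,3.08]])
def ik(p,Rt,k,q0):
    "nearest in-range joints; returns q, position+angle error"
    def f(q):
        P,T=fk(q,k);return np.r_[(P-p)*10,(T.inv()*Rt).as_rotvec()*3,.002*(q-q0)]
    best=None
    rng=np.random.default_rng(0)
    for i in range(12):
        x=np.clip(q0+(rng.normal(size=6)*.8 if i else 0),LIM[:,0]+.02,LIM[:,1]-.02)
        r=least_squares(f,x,bounds=(LIM[:,0]+.01,LIM[:,1]-.01))
        if best is None or r.cost<best.cost-1e-5: best=r
        if best.cost<1e-4: break
    P,T=fk(best.x,k);return best.x,np.linalg.norm(P-p),(T.inv()*Rt).magnitude()
'''
open('h.py','w').write(t)
E
python3 - <<'E'
from h import *
r=fitk();k=r.x;print(k.round(3),r.cost,np.abs(r.fun).max())
q0=get_state()['joint_pos']
for nm,th in(('g45',45),('g35',35)):
    th=np.radians(th);tz=np.array([-.12*np.sin(th),.99*np.sin(th),-np.cos(th)])
    Rg=rot(tz,[1,.12,0]);
    gp=np.array([.5167,.2625,.067]);p=gp+.008*tz
    print(nm,p.round(3),[np.round(v,3) for v in ik(p,Rg,k,q0)])
    # pour options: tool-frame pot axis
    pz=Rg.inv().apply([0,0,1]);
    for az in (0,30,60,90,-30):
      for el in (15,25,35):
        a,e=np.radians(az),np.radians(el);t=np.array([np.cos(a)*np.cos(e),np.sin(a)*np.cos(e),-np.sin(e)])
        Rp=rot(t,np.cross([0,0,1],t)) # tool x = y x z
        for fl in(1,-1):
            Rq=rot(t,fl*np.cross(t,[0,0,1]));tip=np.degrees(np.arccos(Rq.apply(pz)[2]))
            if tip>95:
                q,e1,e2=ik(np.array([.5,-.03,.15]),Rq,k,q0);print(nm,az,el,fl,'tip',round(tip),Rq.apply(pz).round(2),q.round(2),round(e1,3),round(e2,3))
E
```

```text
[0.    0.318 0.551 0.041 0.604 0.258 1.571 0.023] 5.53883257709822e-07 0.00081899973909974
g45 [0.516 0.268 0.061] [array([ 0.118,  0.541,  2.087,  1.111,  0.907, -0.896]), np.float64(0.0), np.float64(0.0)]
g45 0 15 -1 tip 120 [-0.87 -0.   -0.5 ] [-0.21  0.42  2.61  2.92  1.2   1.6 ] 0.0 0.0
g45 0 25 -1 tip 110 [-0.94 -0.   -0.34] [-0.2   0.26  2.6   2.9   0.86  1.64] 0.0 0.0
g45 0 35 -1 tip 100 [-0.99 -0.   -0.17] [-0.18  0.14  2.57  2.85  0.54  1.72] 0.0 0.0
g45 30 15 -1 tip 120 [-0.75 -0.43 -0.5 ] [-0.57  0.44  2.49  1.99  1.22  1.77] 0.0 0.0
g45 30 25 -1 tip 110 [-0.81 -0.47 -0.34] [-0.53  0.31  2.49  1.92  0.99  1.92] 0.0 0.0
g45 30 35 -1 tip 100 [-0.85 -0.49 -0.17] [-0.47  0.21  2.47  1.78  0.78  2.13] 0.0 0.0
g45 60 15 -1 tip 120 [-0.43 -0.75 -0.5 ] [-0.63  0.52  2.26  1.38  1.36  1.94] 0.0 0.0
g45 60 25 -1 tip 110 [-0.47 -0.81 -0.34] [-0.6   0.42  2.28  1.31  1.21  2.05] 0.0 0.0
g45 60 35 -1 tip 100 [-0.49 -0.85 -0.17] [-0.55  0.33  2.28  1.21  1.06  2.19] 0.0 0.0
g45 90 15 -1 tip 120 [ 0.   -0.87 -0.5 ] [-0.55  0.62  2.02  0.97  1.58  1.99] 0.0 0.0
g45 90 25 -1 tip 110 [ 0. 
[... 667 characters left out ...]
 1.64] 0.0 0.0
g35 30 15 -1 tip 110 [-0.81 -0.47 -0.34] [-0.57  0.44  2.49  1.99  1.22  1.77] 0.0 0.0
g35 30 25 -1 tip 100 [-0.85 -0.49 -0.17] [-0.53  0.31  2.49  1.92  0.99  1.92] 0.0 0.0
g35 60 15 -1 tip 110 [-0.47 -0.81 -0.34] [-0.63  0.52  2.26  1.38  1.36  1.94] 0.0 0.0
g35 60 25 -1 tip 100 [-0.49 -0.85 -0.17] [-0.6   0.42  2.28  1.31  1.21  2.05] 0.0 0.0
g35 90 15 -1 tip 110 [ 0.   -0.94 -0.34] [-0.55  0.62  2.02  0.97  1.58  1.99] 0.0 0.0
g35 90 25 -1 tip 100 [ 0.   -0.99 -0.17] [-0.53  0.53  2.05  0.91  1.45  2.05] 0.0 0.0
g35 -30 15 -1 tip 110 [-0.81  0.47 -0.34] [0.24 0.43 2.53 3.95 1.18 1.44] 0.0 0.0
g35 -30 25 -1 tip 100 [-0.85  0.49 -0.17] [0.21 0.29 2.53 4.01 0.91 1.3 ] 0.0 0.0
```

```bash
cat >> h.py <<'E'
TH=np.radians(45);TZ=np.array([-.12*np.sin(TH),.99*np.sin(TH),-np.cos(TH)]);RG=rot(TZ,[1,.12,0])
E
python3 - <<'E'
from h import *
p=np.array([.5165,.2622,.067])+.008*TZ
for d in(.12,.06,0): print(d,rel(p-d*TZ,RG))
E
```

```text
0.12 ([-0.303, 0.013, 0.472], [-0.006, -0.002, 0.004])
0.06 ([-0.303, 0.014, 0.592], [-0.006, -0.002, 0.004])
0 ([-0.304, 0.015, 0.712], [-0.006, -0.002, 0.004])
```

>>> {"api": "play_rows", "payload": {"moves": [[[-0.06, 0, 0.09], [0, 0, 0], 1], [[-0.12, 0.01, 0.18], [0, 0, 0], 1], [[-0.18, 0.01, 0.28], [0, 0, 0], 1], [[-0.25, 0.013, 0.38], [-0.006, -0.002, 0.004], 1], [[-0.303, 0.014, 0.47], [-0.006, -0.002, 0.004], 1], [[-0.303, 0.014, 0.47], [-0.006, -0.002, 0.004], 1], [[-0.303, 0.014, 0.53], [-0.006, -0.002, 0.004], 1], [[-0.303, 0.014, 0.59], [-0.006, -0.002, 0.004], 1], [[-0.303, 0.015, 0.65], [-0.006, -0.002, 0.004], 1], [[-0.304, 0.015, 0.71], [-0.006, -0.002, 0.004], 1], [[-0.304, 0.015, 0.712], [-0.006, -0.002, 0.004], 1]]}}

```text
t: 6.05
position: [0.5162, 0.2689, 0.0627]
ee_rot: [-1.638, -1.846, -0.679]
wrist_force: [-0.3, -0.1, 0.4]
width: 0.0915
grasp_force: 0.0
```

```bash
python3 - <<'E'
from h import *
s=log();print(s['t'],s['joint_pos'].round(3),s['position'].round(4),s['wrist_force'].round(1))
p=np.array([.5165,.2622,.067])+.008*TZ;print(rel(p,RG))
a=save('scene','s1.png');cv2.imwrite('pics/s1c.png',cv2.resize(a[60:240,200:400,::-1],None,fx=3,fy=3,interpolation=2))
E
```

```text
6.05 [ 0.119  0.54   2.087  1.113  0.909 -0.895] [0.5162 0.2689 0.0627] [-0.3 -0.1  0.4]
([-0.003, -0.001, 0.0], [0.0, -0.002, -0.0])
```

View pics/s1c.png

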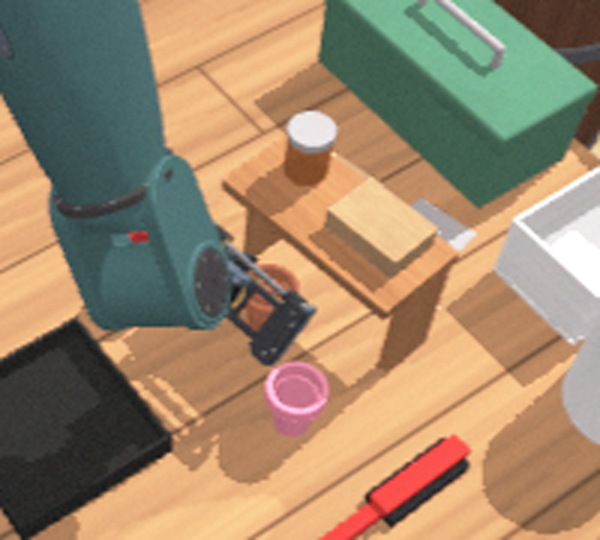

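The gripper straddles pot_m at crop (270,295), clear of the shelf and the pink pot. Next I close the fingers.

>>> {"api": "play_rows", "payload": {"moves": [[[0, 0, 0], [0, 0, 0], 0.5], [[0, 0, 0], [0, 0, 0], 0.5], [[0, 0, 0], [0, 0, 0], 0.5], [[0, 0, 0], [0, 0, 0], 0.5], [[0, 0, 0], [0, 0, 0], 0.5]], "grip_force": 30}}

```text
t: 6.72
position: [0.5162, 0.2676, 0.062]
ee_rot: [-1.642, -1.842, -0.68]
wrist_force: [-1.4, -1.4, 8.5]
width: 0.0682
grasp_force: 30.0
```

```bash
python3 - <<'E'
from h import *
s=log();print(s['t'],s['width'],s['grasp_force'],s['wrist_force'].round(1))
p0=s['position'];R0=R.from_rotvec(s['ee_rot'])
out=np.array([.12,-.99,0])
for d,z in((0,.004),(.05,.012),(.09,.04),): print(rel(p0+out*d+[0,0,z]))
k=fitk().x
A=np.array([.495,0.0,.20]);print(rel(A))
# pour path: roll about tool z, pitch to el 20
qa=s['joint_pos']
def path(P0,P1,Ra,Rb,n,qq):
    return
t2=np.array([-.12*np.cos(np.radians(20)),.99*np.cos(np.radians(20)),-np.sin(np.radians(20))])
pz=R0.inv().apply([0,0,1])
for sg in(1,-1):
  q=ik(A,R0,k,qa)[0];print(q.round(2))
  for a in np.arange(15,181,15)*sg:
    f=abs(a)/180;el=np.radians(45-25*max(0,(f-.4)/.6))
    t=np.array([-.12*np.cos(el),.99*np.cos(el),-np.sin(el)])
    Rr=rot(t,[1,.12,0])*R.from_euler('z',a,degrees=True)
    q,e1,e2=ik(np.array([.495,-.0,.17]),Rr,k,q);print(a,q.round(2),round(e1,3),round(e2,3),Rr.apply(pz).round(2))
    if e1>.01: break
E
```

```text
6.725 0.06824740203577495 30.000943634659052 [-1.4 -1.4  8.5]
([0.006, -0.0, -0.006], [0.0, 0.0, 0.0])
([-0.053, 0.0, -0.088], [0.0, 0.0, 0.0])
([-0.07, 0.001, -0.184], [0.0, 0.0, 0.0])
([-0.177, -0.104, -0.568], [0.0, 0.0, 0.0])
[-0.38  0.29  2.08  0.7   1.29 -0.88]
15 [-0.38  0.34  2.09  0.71  1.25 -0.66] 0.0 0.0 [0.18 0.01 0.98]
30 [-0.38  0.34  2.09  0.71  1.25 -0.4 ] 0.0 0.0 [ 0.36 -0.02  0.93]
45 [-0.38  0.34  2.09  0.71  1.25 -0.14] 0.0 0.0 [ 0.51 -0.08  0.85]
60 [-0.38  0.34  2.09  0.71  1.25  0.13] 0.0 0.0 [ 0.64 -0.17  0.75]
75 [-0.38  0.35  2.09  0.72  1.26  0.38] 0.0 0.0 [ 0.72 -0.29  0.63]
90 [-0.4   0.37  2.08  0.75  1.3   0.61] 0.0 0.0 [ 0.77 -0.44  0.46]
105 [-0.41  0.4   2.07  0.78  1.34  0.84] 0.0 0.0 [ 0.76 -0.58  0.28]
120 [-0.43  0.43  2.06  0.8   1.39  1.08] 0.0 0.0 [ 0.7 -0.7  0.1]
135 [-0.44  0.46  2.05  0.83  1.43  1.32] 0.0 0.0 [ 0.6  -0.8  -0.07]
150 [-0.45  0.49  2.04  0.85  1.48  1.55] 0.0 0.0 [ 0.46 -0.86 -0.23]
165 [-0.46  0.51  2.04  0.87  1.52  1.79] 0.0 0.0 [ 0.29 -0.89 -0.34]
180 [-0.47  0.54  2.03  0.89  1.56  2.04] 0.0 0.0 [ 0.11 -0.9  -0.42]
[-0.
[... 182 characters left out ...]
38  0.34  2.09  0.71  1.25 -1.71] 0.0 0.0 [-0.48 -0.2   0.85]
-60 [-0.38  0.34  2.09  0.71  1.25 -1.97] 0.0 0.0 [-0.58 -0.32  0.75]
-75 [-0.38  0.35  2.09  0.72  1.26 -2.24] 0.0 0.0 [-0.63 -0.46  0.62]
-90 [-0.4   0.37  2.08  0.75  1.3  -2.53] 0.0 0.0 [-0.64 -0.62  0.46]
-105 [-0.41  0.4   2.07  0.78  1.34 -2.82] 0.0 0.0 [-0.6  -0.75  0.28]
-120 [-0.42  0.42  2.06  0.79  1.39 -3.07] 0.004 0.03 [-0.51 -0.85  0.1 ]
-135 [-0.44  0.46  2.05  0.83  1.43  2.89] 0.0 0.0 [-0.39 -0.92 -0.07]
-150 [-0.45  0.49  2.04  0.85  1.48  2.6 ] 0.0 0.0 [-0.24 -0.94 -0.23]
-165 [-0.46  0.51  2.04  0.87  1.52  2.32] 0.0 0.0 [-0.07 -0.94 -0.35]
-180 [-0.47  0.54  2.03  0.89  1.56  2.04] 0.0 0.0 [ 0.11 -0.9  -0.42]
```

```bash
python3 - <<'E'
from h import *
print(rel([.475,.0,.15]),rel([.50,.13,.14]))
E
```

```text
([-0.244, -0.144, -0.494], [0.0, 0.0, 0.0]) ([-0.08, -0.064, -0.301], [0.0, 0.0, 0.0])
```

>>> {"api": "play_rows", "payload": {"moves": [[[0.006, 0, -0.006], [0, 0, 0], 0.5], [[-0.024, 0, -0.05], [0, 0, 0], 0.5], [[-0.053, 0, -0.09], [0, 0, 0], 0.5], [[-0.062, 0, -0.14], [0, 0, 0], 0.5], [[-0.07, 0, -0.19], [0, 0, 0], 0.5], [[-0.08, -0.02, -0.25], [0, 0, 0], 0.5], [[-0.08, -0.04, -0.3], [0, 0, 0], 0.5], [[-0.08, -0.06, -0.3], [0, 0, 0], 0.5]]}}

```text
t: 7.72
position: [0.5021, 0.1297, 0.1399]
ee_rot: [-1.644, -1.844, -0.68]
wrist_force: [-0.5, 0.8, -2.0]
width: 0.068
grasp_force: 30.0
```

```bash
python3 - <<'E'
from h import *
s=log();print(s['t'],s['position'].round(3),s['width'],s['wrist_force'].round(1))
R0=R.from_rotvec(s['ee_rot'])
A=np.array([.475,0,.16])
print(rel(A))
def tgt(a,el):
    el=np.radians(el);return rot([-.12*np.cos(el),.99*np.cos(el),-np.sin(el)],[1,.12,0])*R.from_euler('z',a,degrees=True)
for a,el in((30,44),(60,43),(80,42)): print(a,rel(A,tgt(a,el)))
# second call is relative to pose (80,42)
s2=dict(position=A,ee_rot=tgt(80,42).as_rotvec())
for a,el in((100,38),(120,32),(140,26),(160,20)): print(a,rel(A-[0,0,.02],tgt(a,el),s2))
E
```

```text
7.725 [0.502 0.13  0.14 ] 0.06795780333485403 [-0.5  0.8 -2. ]
([-0.15, -0.083, -0.206], [0.0, 0.0, 0.0])
30 ([-0.15, -0.083, -0.206], [0.005, 0.009, 0.331])
60 ([-0.15, -0.083, -0.206], [0.014, 0.018, 0.664])
80 ([-0.15, -0.083, -0.206], [0.025, 0.025, 0.886])
100 ([-0.005, 0.029, 0.027], [0.045, -0.0, 0.222])
120 ([-0.005, 0.029, 0.027], [0.112, -0.02, 0.443])
140 ([-0.005, 0.029, 0.027], [0.175, -0.064, 0.662])
160 ([-0.005, 0.029, 0.027], [0.23, -0.133, 0.877])
```

>>> {"api": "play_rows", "payload": {"moves": [[[-0.05, -0.03, -0.07], [0, 0, 0.05], 0.5], [[-0.1, -0.06, -0.14], [0, 0, 0.15], 0.5], [[-0.15, -0.083, -0.2], [0, 0.005, 0.25], 0.5], [[-0.15, -0.083, -0.206], [0.005, 0.01, 0.35], 0.5], [[-0.15, -0.083, -0.206], [0.007, 0.012, 0.45], 0.5], [[-0.15, -0.083, -0.206], [0.01, 0.015, 0.55], 0.5], [[-0.15, -0.083, -0.206], [0.014, 0.018, 0.66], 0.5], [[-0.15, -0.083, -0.206], [0.02, 0.02, 0.77], 0.5], [[-0.15, -0.083, -0.206], [0.025, 0.025, 0.88], 0.5], [[-0.15, -0.083, -0.206], [0.025, 0.025, 0.88], 0.5]]}}

```text
t: 8.98
position: [0.4745, 0.0015, 0.1581]
ee_rot: [-2.277, -0.351, -0.028]
wrist_force: [-0.6, -1.4, -1.6]
width: 0.0685
grasp_force: 30.0
```

>>> {"api": "play_rows", "payload": {"moves": [[[0, 0, 0.01], [0.02, 0, 0.11], 0.5], [[0, 0.01, 0.02], [0.045, 0, 0.22], 0.5], [[-0.005, 0.03, 0.027], [0.08, -0.01, 0.33], 0.5], [[-0.005, 0.03, 0.027], [0.112, -0.02, 0.44], 0.5], [[-0.005, 0.03, 0.027], [0.145, -0.04, 0.55], 0.5], [[-0.005, 0.03, 0.027], [0.175, -0.064, 0.66], 0.5], [[-0.005, 0.03, 0.027], [0.2, -0.1, 0.77], 0.5], [[-0.005, 0.03, 0.027], [0.23, -0.133, 0.877], 0.5], [[-0.005, 0.03, 0.027], [0.23, -0.133, 0.877], 0.5], [[-0.005, 0.03, 0.027], [0.23, -0.133, 0.877], 0.5]]}}

```text
t: 10.22
position: [0.4752, 0.0009, 0.1384]
ee_rot: [-1.737, 1.046, 0.88]
wrist_force: [0.2, 0.8, -1.2]
width: 0.0682
grasp_force: 30.0
```

```bash
python3 - <<'E'
from h import *
s=log();print(s['t'],s['position'].round(3),s['width'],s['wrist_force'].round(2),s['joint_pos'].round(2))
print(R.from_rotvec(s['ee_rot']).apply(RG.inv().apply([0,0,1])))
a=save('scene','s2.png');b=save('top','t2.png')
cv2.imwrite('pics/c2.png',np.hstack([cv2.resize(x[:,:,::-1],(390,500),interpolation=2) for x in(a[120:280,140:265],b[145:305,215:340])]))
E
```

```text
10.225 [0.475 0.001 0.138] 0.06821256652909263 [ 0.17  0.8  -1.21] [-0.48  0.59  2.05  0.88  1.53  1.62]
[ 0.36037647 -0.85299806 -0.37752232]
```

View pics/c2.png

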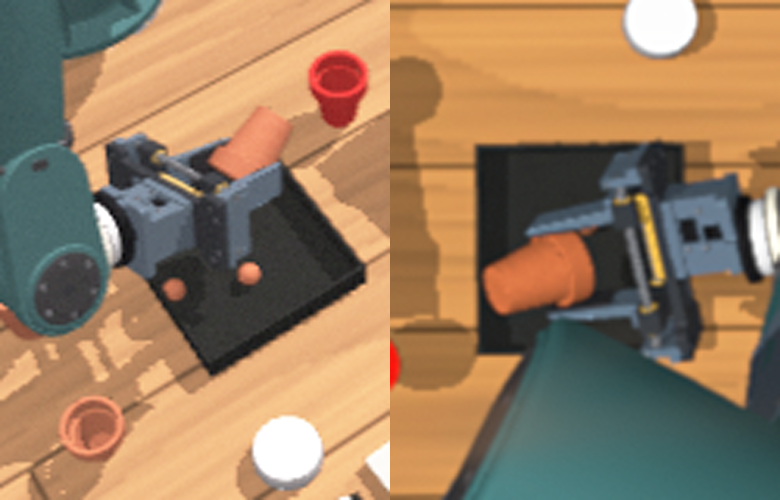

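```bash
python3 - <<'E'
from h import *
A=np.array([.475,0,.16])
def tgt(a,el):
    el=np.radians(el);return rot([-.12*np.cos(el),.99*np.cos(el),-np.sin(el)],[1,.12,0])*R.from_euler('z',a,degrees=True)
s=get_state()
for a,el in((140,26),(120,32),(100,38),(80,42)): print(a,rel(A,tgt(a,el)))
s2=dict(position=A,ee_rot=tgt(80,42).as_rotvec())
B=np.array([.515,.166,.11])
print(rel(A,RG,s2),rel((A+B)/2+[0,0,.01],RG,s2),rel(B,RG,s2))
E
```

```text
140 ([-0.037, -0.013, -0.016], [-0.03, 0.06, -0.214])
120 ([-0.037, -0.013, -0.016], [-0.085, 0.106, -0.435])
100 ([-0.037, -0.013, -0.016], [-0.158, 0.137, -0.653])
80 ([-0.037, -0.013, -0.016], [-0.228, 0.135, -0.869])
([0.0, 0.0, 0.0], [-0.023, -0.028, -0.889]) ([0.073, -0.073, 0.139], [-0.023, -0.028, -0.889]) ([0.142, -0.117, 0.304], [-0.023, -0.028, -0.889])
```

>>> {"api": "play_rows", "payload": {"moves": [[[-0.02, -0.01, -0.01], [-0.01, 0.03, -0.1], 0.5], [[-0.037, -0.013, -0.016], [-0.03, 0.06, -0.21], 0.5], [[-0.037, -0.013, -0.016], [-0.057, 0.085, -0.32], 0.5], [[-0.037, -0.013, -0.016], [-0.085, 0.106, -0.43], 0.5], [[-0.037, -0.013, -0.016], [-0.12, 0.12, -0.54], 0.5], [[-0.037, -0.013, -0.016], [-0.158, 0.137, -0.65], 0.5], [[-0.037, -0.013, -0.016], [-0.19, 0.136, -0.76], 0.5], [[-0.037, -0.013, -0.016], [-0.228, 0.135, -0.87], 0.5], [[-0.037, -0.013, -0.016], [-0.228, 0.135, -0.87], 0.5]]}}

```text
t: 11.45
position: [0.4751, 0.0002, 0.1603]
ee_rot: [-2.28, -0.338, -0.026]
wrist_force: [-0.7, -0.5, -1.7]
width: 0.0681
grasp_force: 30.0
```

>>> {"api": "play_rows", "payload": {"moves": [[[0, 0, 0], [0, 0, -0.11], 0.5], [[0, 0, 0], [0, -0.01, -0.22], 0.5], [[0, 0, 0], [-0.01, -0.01, -0.33], 0.5], [[0, 0, 0], [-0.01, -0.015, -0.44], 0.5], [[0, 0, 0], [-0.015, -0.02, -0.55], 0.5], [[0, 0, 0], [-0.02, -0.02, -0.66], 0.5], [[0.04, -0.04, 0.07], [-0.02, -0.025, -0.77], 0.5], [[0.07, -0.07, 0.14], [-0.023, -0.028, -0.88], 0.5], [[0.11, -0.1, 0.22], [-0.023, -0.028, -0.889], 0.5], [[0.142, -0.117, 0.304], [-0.023, -0.028, -0.889], 0.5], [[0.142, -0.117, 0.304], [-0.023, -0.028, -0.889], 0.5]]}}

```text
t: 12.82
position: [0.5143, 0.1676, 0.1086]
ee_rot: [-1.638, -1.843, -0.671]
wrist_force: [-0.5, 0.3, -1.1]
width: 0.0685
grasp_force: 30.0
```

```bash
python3 - <<'E'
from h import *
s=log();print(s['t'],s['position'].round(4),s['width'],s['wrist_force'].round(2))
print(rel([.515,.166,.064],RG),rel([.515,.166,.07],RG))
a=save('scene','s3.png');b=save('top','t3.png')
for c in('scene','top'):
  for n in('ball0_center',): print(c,[(np.round(d['centre']),round(d['conf'],2),ray(d['centre'],c,.018).round(3)) for d in spot_in(n,c)])
cv2.imwrite('pics/c3.png',np.hstack([cv2.resize(x[:,:,::-1],(390,500),interpolation=2) for x in(a[100:260,190:315],b[145:305,200:325])]))
E
```

```text
12.825 [0.5143 0.1676 0.1086] 0.06847044326679028 [-0.45  0.26 -1.12]
([-0.065, 0.002, 0.061], [-0.003, -0.001, -0.003]) ([-0.057, 0.002, 0.052], [-0.003, -0.001, -0.003])
scene []
top []
```

View pics/c3.png

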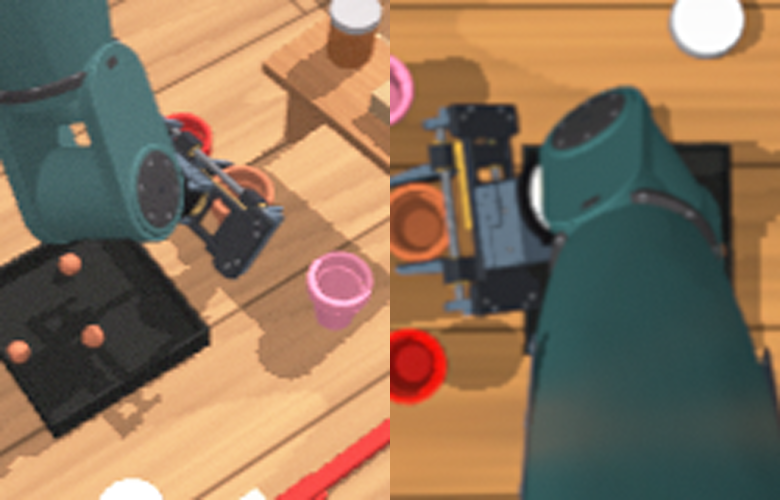

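All three balls are in the tray (scene crop (70,264), (92,335) and (18,351)) and pot_m is empty in the grip. I'll set it down on the clear bench.

>>> {"api": "play_rows", "payload": {"moves": [[[-0.02, 0.001, 0.02], [-0.003, 0, -0.003], 0.5], [[-0.04, 0.002, 0.036], [-0.003, 0, -0.003], 0.5], [[-0.055, 0.002, 0.05], [-0.003, 0, -0.003], 0.5], [[-0.06, 0.002, 0.057], [-0.003, 0, -0.003], 0.5], [[-0.066, 0.002, 0.062], [-0.003, 0, -0.003], 0.5], [[-0.066, 0.002, 0.062], [-0.003, 0, -0.003], 0.5], [[-0.066, 0.002, 0.062], [-0.003, 0, -0.003], 1], [[-0.066, 0.002, 0.062], [-0.003, 0, -0.003], 1], [[-0.066, 0.002, 0.062], [-0.003, 0, -0.003], 1], [[-0.066, 0.002, 0.062], [-0.003, 0, -0.003], 1]]}}

```text
t: 14.28
position: [0.5163, 0.1643, 0.0646]
ee_rot: [-1.638, -1.85, -0.682]
wrist_force: [-0.2, 0.2, 0.1]
width: 0.0914
grasp_force: 0.0
```

```bash
python3 - <<'E'
from h import *
s=log();print(s['t'],s['position'].round(4),s['width'],s['wrist_force'].round(2))
p0=s['position']
gp=p0-.008*TZ
print('pot approx',gp)
RV=rot([0,0,-1],[1,.12,0]);k=fitk().x
print(rel(p0-.10*TZ),rel([.51,.13,.2],RV))
print(ik(np.array([gp[0],gp[1],.071]),RV,k,s['joint_pos']))
for y in([1,.12,0],[1,0,0],[0,1,0],[1,-1,0],[1,1,0],[-1,0,0],[0,-1,0]):print(y,ik(np.array([.427,-.254,.2]),rot([0,0,-1],y),k,s['joint_pos']))
E
```

```text
14.275 [0.5163 0.1643 0.0646] 0.09137482741157195 [-0.17  0.22  0.07]
pot approx [0.51693463 0.15871752 0.07022281]
([0.0, 0.001, -0.2], [0.0, 0.0, 0.0]) ([0.144, -0.02, -0.239], [0.002, -0.5, 0.001])
(array([2.54796778e-01, 3.75077852e-01, 2.10469986e+00, 2.66421151e-06,
       6.61815132e-01, 1.35365263e-01]), np.float64(1.071291247021298e-07), 1.7194511621561214e-06)
[1, 0.12, 0] (array([-5.83536814e-01,  9.07774884e-02,  2.15316532e+00,  7.52371121e-07,
        8.97649987e-01, -7.02966324e-01]), np.float64(4.4366733463228224e-08), 6.14901044397311e-07)
[1, 0, 0] (array([-5.83536870e-01,  9.07774862e-02,  2.15316532e+00,  8.41761096e-07,
        8.97649986e-01, -5.83537563e-01]), np.float64(4.054006147840939e-08), 6.930301581932471e-07)
[0, 1, 0] (array([-5.83536137e-01,  9.07775149e-02,  2.15316529e+00, -3.34145402e-07,
        8.97649990e-01, -2.15433173e+00]), np.float64(1.4402829554917708e-07), 6.064102516568942e-07)
[1, -1, 0] (array([-5.83537236e-01,  9.07774719e-02,  2.15316533e+00,  1.42960189e-06,
        8.97649985e-01,  2.01859519e-01]), np.float64(6.418445075406005e-08), 1.2393292973492588e-06)
[1, 1, 0] (array([-5.83536503e-01,  9.07775006e-02,  2.15316530e+00,  2.53910054e-07,
        8.97649988e-01, -1.36893464e+00]), np.float64(8.473790506268518e-08), 3.013494264087033e-07)
[-1, 0, 0] (array([-5.83538335e-01,  9.07774288e-02,  2.15316538e+00,  3.19322450e-06,
        8.97649980e-01,  2.55805076e+00]), np.float64(2.44197298681059e-07), 2.949628782336121e-06)
[0, -1, 0] (array([-5.83537602e-01,  9.07774575e-02,  2.15316535e+00,  2.01748439e-06,
        8.97649983e-01,  9.87256600e-01]), np.float64(1.2087071245183523e-07), 1.804953924977493e-06)
```

Retreat, turn vertical, then look from the top for the pot's exact place.

>>> {"api": "play_rows", "payload": {"moves": [[[0, 0, -0.05], [0, 0, 0], 1], [[0, 0, -0.1], [0, 0, 0], 1], [[0, 0, -0.16], [0, 0, 0], 1], [[0, 0, -0.24], [0, -0.05, 0], 1], [[0.03, 0, -0.32], [0, -0.15, 0], 1], [[0.06, 0, -0.38], [0, -0.25, 0], 1], [[0.08, 0, -0.42], [0, -0.36, 0], 1], [[0.08, 0, -0.44], [0, -0.47, 0], 1], [[0.08, 0, -0.44], [0, -0.5, 0], 1], [[0.08, 0, -0.44], [0, -0.5, 0], 1]]}}

```text
t: 15.52
position: [0.5307, 0.0381, 0.249]
ee_rot: [2.081, 2.349, 0.005]
wrist_force: [0.2, 0.2, 0.3]
width: 0.091
grasp_force: 0.0
```

```bash
cat >> h.py <<'E'
from scipy.optimize import minimize
def fitpot(n,xy,cams=('scene','top'),z0=0.,take=True):
    out={}
    for c in cams:
        if take: capture(c)
        uv=proj([*xy,z0+.04],c)[0];g=[d for d in regions_of(n,c) if np.hypot(*(np.array(d['centre'])-uv))<14]
        if not g: print(n,c,'none');continue
        m=g[0]['region']
        r=minimize(lambda v:np.abs(sil(n,np.array([*v,z0]),c)-m).sum()/m.sum(),xy,method='Nelder-Mead',options=dict(initial_simplex=np.array([xy,np.add(xy,[.01,0]),np.add(xy,[0,.01])]),xatol=2e-4))
        out[c]=r.x;print(n,c,r.x.round(4),round(r.fun,3))
    return out
E
python3 - <<'E'
from h import *
s=log();print(s['t'],s['position'].round(4))
fitpot('pot_m',[.517,.159])
RV=rot([0,0,-1],[1,.12,0])
print(rel([.517,.159,.13],RV),rel([.517,.159,.071],RV))
E
```

```text
15.525 [0.5307 0.0381 0.249 ]
pot_m scene [0.52   0.1602] 0.139
pot_m top [0.5175 0.1599] 0.053
([0.245, 0.001, 0.237], [0.002, -0.0, -0.0]) ([0.245, 0.001, 0.355], [0.002, -0.0, -0.0])
```

>>> {"api": "play_rows", "payload": {"moves": [[[0.08, 0.001, 0.06], [0, 0, 0], 1], [[0.16, 0.001, 0.12], [0, 0, 0], 1], [[0.22, 0.001, 0.18], [0, 0, 0], 1], [[0.247, 0.001, 0.237], [0.002, 0, 0], 1], [[0.247, 0.001, 0.237], [0.002, 0, 0], 1], [[0.247, 0.001, 0.28], [0.002, 0, 0], 1], [[0.247, 0.001, 0.32], [0.002, 0, 0], 1], [[0.247, 0.001, 0.355], [0.002, 0, 0], 1], [[0.247, 0.001, 0.355], [0.002, 0, 0], 1], [[0.247, 0.001, 0.355], [0.002, 0, 0], 0.5], [[0.247, 0.001, 0.355], [0.002, 0, 0], 0.5], [[0.247, 0.001, 0.355], [0.002, 0, 0], 0.5]]}}

```text
t: 17.23
position: [0.5174, 0.1607, 0.0714]
ee_rot: [2.083, 2.35, 0.001]
wrist_force: [-0.5, -0.6, 5.1]
width: 0.0679
grasp_force: 30.0
```

>>> {"api": "play_rows", "payload": {"moves": [[[0, 0, 0], [0, 0, 0], 0.5], [[0, 0, 0], [0, 0, 0], 0.5], [[0, 0, -0.05], [0, 0, 0], 0.5], [[0, 0, -0.15], [0, 0, 0], 0.5], [[0, 0, -0.27], [0, 0, 0], 0.5], [[0, 0, -0.33], [0, 0, 0], 0.5], [[0, 0, -0.33], [0, 0, 0], 0.5]]}}

```text
t: 18.1
position: [0.5181, 0.161, 0.2381]
ee_rot: [2.082, 2.349, 0.006]
wrist_force: [0.4, -0.2, -2.1]
width: 0.0681
grasp_force: 30.0
```

```bash
python3 - <<'E'
from h import *
s=log();print(s['t'],s['position'].round(4),s['width'],s['wrist_force'].round(2))
capture('scene');capture('top')
fitpot('pot_l',[.427,-.254],take=False)
fitpot('pot_m',[.5178,.16],z0=.165,take=False)
RV=rot([0,0,-1],[1,.12,0]);RW=rot([0,0,-1],[1,-.3,0])
for p,q in(([.517,.0,.24],RV),([.427,-.254,.24],RV)): print(rel(p,q))
E
```

```text
18.1 [0.5181 0.161  0.2381] 0.06810800297838038 [ 0.38 -0.18 -2.08]
pot_l scene [ 0.4267 -0.2523] 0.047
pot_l top [ 0.4261 -0.2554] 0.038
pot_m scene [0.5144 0.161 ] 0.887
pot_m top none
([-0.319, -0.037, -0.011], [-0.001, 0.0, 0.001])
([-0.802, -0.277, -0.01], [-0.001, 0.0, 0.001])
```

>>> {"api": "play_rows", "payload": {"moves": [[[-0.08, -0.03, -0.01], [0, 0, 0], 0.5], [[-0.18, -0.06, -0.01], [0, 0, 0], 0.5], [[-0.28, -0.1, -0.01], [0, 0, 0], 0.5], [[-0.38, -0.13, -0.01], [0, 0, 0], 0.5], [[-0.48, -0.165, -0.01], [0, 0, 0], 0.5], [[-0.58, -0.2, -0.01], [0, 0, 0], 0.5], [[-0.68, -0.235, -0.01], [0, 0, 0], 0.5], [[-0.75, -0.26, -0.01], [0, 0, 0], 0.5], [[-0.802, -0.277, -0.01], [0, 0, 0], 0.5], [[-0.802, -0.277, -0.01], [0, 0, 0], 0.5], [[-0.802, -0.277, -0.01], [0, 0, 0], 0.5]]}}

```text
t: 19.77
position: [0.4274, -0.2536, 0.2402]
ee_rot: [-2.084, -2.35, -0.0]
wrist_force: [-0.7, 0.6, -1.6]
width: 0.0683
grasp_force: 30.0
```

```bash
python3 - <<'E'
from h import *
s=log();print(s['t'],s['position'].round(4),s['width'],s['wrist_force'].round(2))
RV=rot([0,0,-1],[1,.12,0])
z0=s['position'][2]-.0714
fitpot('pot_m',s['position'][:2],z0=z0)
for z in(.18,.15,.13,.118,.113): print(z,rel([.4265,-.254,z],RV))
a=cv2.imread('pics/s0.png');a=save('scene','s4.png');b=save('top','t4.png')
cv2.imwrite('pics/c4.png',np.hstack([cv2.resize(x[:,:,::-1],(390,500),interpolation=2) for x in(a[140:300,85:210],b[155:315,300:425])]))
E
```

```text
19.775 [ 0.4274 -0.2536  0.2402] 0.06832519073433002 [-0.65  0.56 -1.57]
pot_m scene [ 0.4281 -0.2516] 10.062
pot_m top [ 0.4385 -0.2212] 3.302
0.18 ([-0.001, -0.003, 0.121], [0.0, 0.0, 0.001])
0.15 ([-0.001, -0.003, 0.181], [0.0, 0.0, 0.001])
0.13 ([-0.001, -0.003, 0.221], [0.0, 0.0, 0.001])
0.118 ([-0.001, -0.003, 0.245], [0.0, 0.0, 0.001])
0.113 ([-0.001, -0.003, 0.255], [0.0, 0.0, 0.001])
```

View pics/c4.png

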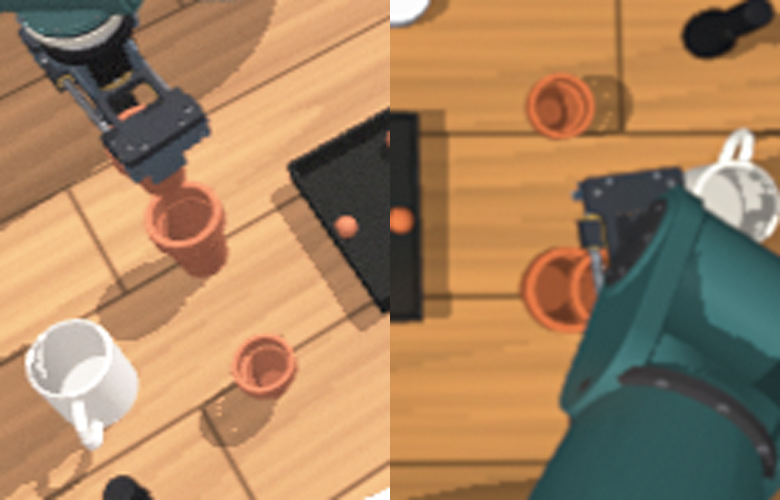

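The held pot_m hangs over pot_l (scene crop (160,180) above (185,215)). I'll lower it gently.

>>> {"api": "play_rows", "payload": {"moves": [[[-0.001, -0.003, 0.05], [0, 0, 0], 0.5], [[-0.001, -0.003, 0.1], [0, 0, 0], 0.5], [[-0.001, -0.003, 0.14], [0, 0, 0], 0.5], [[-0.001, -0.003, 0.17], [0, 0, 0], 0.5], [[-0.001, -0.003, 0.19], [0, 0, 0], 0.5], [[-0.001, -0.003, 0.21], [0, 0, 0], 0.5], [[-0.001, -0.003, 0.225], [0, 0, 0], 0.5], [[-0.001, -0.003, 0.235], [0, 0, 0], 0.5], [[-0.001, -0.003, 0.243], [0, 0, 0], 0.5], [[-0.001, -0.003, 0.249], [0, 0, 0], 0.5], [[-0.001, -0.003, 0.249], [0, 0, 0], 0.5]]}}

```text
t: 21.45
position: [0.4263, -0.2548, 0.1163]
ee_rot: [2.084, 2.351, 0.0]
wrist_force: [0.2, 0.8, -1.6]
width: 0.0679
grasp_force: 30.0
```

>>> {"api": "play_rows", "payload": {"moves": [[[0, 0, 0.002], [0, 0, 0], 0.5], [[0, 0, 0.004], [0, 0, 0], 0.5], [[0, 0, 0.006], [0, 0, 0], 0.5], [[0, 0, 0.006], [0, 0, 0], 0.5]]}}

```text
t: 21.95
position: [0.4267, -0.255, 0.1137]
ee_rot: [2.083, 2.35, 0.001]
wrist_force: [0.4, 0.8, 3.9]
width: 0.0685
grasp_force: 30.0
```

>>> {"api": "play_rows", "payload": {"moves": [[[0, 0, 0], [0, 0, 0], 0.85], [[0, 0, 0], [0, 0, 0], 1], [[0, 0, 0], [0, 0, 0], 1], [[0, 0, -0.03], [0, 0, 0], 1], [[0, 0, -0.1], [0, 0, 0], 1], [[0, 0, -0.2], [0, 0, 0], 1], [[0.1, 0.06, -0.27], [0, 0, 0], 1], [[0.2, 0.12, -0.27], [0, 0, 0], 1], [[0.25, 0.16, -0.27], [0, 0, 0], 1]]}}

```text
t: 23.08
position: [0.4915, -0.119, 0.2503]
ee_rot: [2.081, 2.35, 0.002]
wrist_force: [0.1, 0.3, -1.1]
width: 0.0913
grasp_force: 0.0
```

```bash
python3 - <<'E'
from h import *
s=log();print(s['t'],s['position'].round(4),s['width'],s['wrist_force'].round(2))
a=save('scene','s5.png');b=save('top','t5.png')
cv2.imwrite('pics/c5.png',np.hstack([cv2.resize(x[:,:,::-1],(390,500),interpolation=2) for x in(a[140:300,85:210],b[155:315,300:425])]))
fitpot('pot_s',[.5985,-.261],take=False)
# stack silhouette: pot_l and pot_m together
ps={}
for c in('scene','top'):
    uv=proj([.4265,-.254,.07],c)[0];g=[d for d in regions_of('pot_l',c) if np.hypot(*(np.array(d['centre'])-uv))<14]
    if not g: print(c,'none');continue
    m=g[0]['region']
    f=lambda v:np.abs(np.maximum(sil('pot_l',np.array([.4265,-.254,0]),c),sil('pot_m',np.array([.4265,-.254,v]),c))-m).sum()
    h=np.arange(.03,.07,.004);print(c,m.sum(),[round(f(v)) for v in h],h.round(3))
RV=rot([0,0,-1],[1,.12,0]);k=fitk().x
for y in([1,.12,0],[.7,-.7,0]): print(ik(np.array([.5985,-.261,.05]),rot([0,0,-1],y),k,s['joint_pos']))
for z in(.2,.11,.053): print(rel([.5985,-.261,z],RV))
E
```

```text
23.075 [ 0.4915 -0.119   0.2503] 0.09128520835862936 [ 0.13  0.34 -1.11]
pot_s scene [ 0.5997 -0.2595] 0.055
pot_s top [ 0.5969 -0.2617] 0.115
scene 445 [308, 294, 281, 272, 278, 294, 312, 329, 347, 365, 384] [0.03  0.034 0.038 0.042 0.046 0.05  0.054 0.058 0.062 0.066 0.07 ]
top none
(array([-4.46919098e-01,  5.44920653e-01,  1.87681017e+00, -2.04990728e-07,
        7.19861861e-01, -5.66347798e-01]), np.float64(6.213522368844693e-08), 1.5551955660035364e-07)
(array([-4.46919426e-01,  5.44920644e-01,  1.87681018e+00,  7.31632014e-07,
        7.19861854e-01,  3.38477856e-01]), np.float64(6.973754719763882e-08), 5.854120280009962e-07)
([-0.303, 0.182, 0.098], [0.0, 0.0, 0.0])
([-0.302, 0.181, 0.278], [0.0, 0.0, 0.0])
([-0.302, 0.181, 0.392], [0.0, 0.0, 0.0])
```

View pics/c5.png

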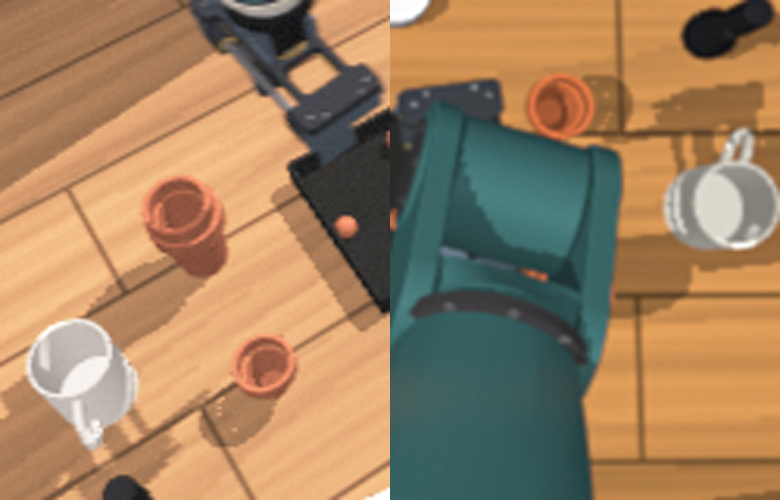

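pot_m sits in pot_l (scene crop (185,215)), and the best-fit height is 42 mm. Next is pot_s.

>>> {"api": "play_rows", "payload": {"moves": [[[-0.08, 0.05, 0.01], [0, 0, 0], 1], [[-0.17, 0.1, 0.03], [0, 0, 0], 1], [[-0.25, 0.15, 0.06], [0, 0, 0], 1], [[-0.302, 0.181, 0.12], [0, 0, 0], 1], [[-0.302, 0.181, 0.2], [0, 0, 0], 1], [[-0.302, 0.181, 0.28], [0, 0, 0], 1], [[-0.302, 0.181, 0.34], [0, 0, 0], 1], [[-0.302, 0.181, 0.389], [0, 0, 0], 1], [[-0.302, 0.181, 0.389], [0, 0, 0], 1], [[-0.302, 0.181, 0.389], [0, 0, 0], 0.4], [[-0.302, 0.181, 0.389], [0, 0, 0], 0.4], [[-0.302, 0.181, 0.389], [0, 0, 0], 0.4]], "grip_force": 25}}

```text
t: 24.88
position: [0.5991, -0.2604, 0.0549]
ee_rot: [2.083, 2.35, 0.001]
wrist_force: [-1.1, 0.0, 0.2]
width: 0.0638
grasp_force: 0.4
```

>>> {"api": "play_rows", "payload": {"moves": [[[0, 0, 0], [0, 0, 0], 0.4], [[0, 0, 0], [0, 0, 0], 0.4]]}}

```text
t: 25.12
position: [0.5991, -0.2604, 0.0546]
ee_rot: [2.083, 2.35, 0.001]
wrist_force: [-1.7, -0.7, 7.0]
width: 0.0607
grasp_force: 25.0
```

```bash
python3 - <<'E'
from h import *
s=log();print(s['t'],s['position'].round(4),s['width'],s['wrist_force'].round(2))
fitpot('pot_s',[.5985,-.261])
fitpot('pot_m',[.4265,-.254],z0=.042,take=False)
# mouth of pot_m: view rim region in enlarged crop, with the predicted rim drawn
b=save('top','t6.png');a=save('scene','s6.png')
out=[]
for c,x in(('scene',a),('top',b)):
    x=x[:,:,::-1].copy();u,v=np.round(proj([.4265,-.254,.09],c)[0]).astype(int)
    S=8;x=cv2.resize(x,None,fx=S,fy=S,interpolation=2)
    for n,z,r,col in(('m',.12,.0345,(255,0,0)),('l',.098,.039,(0,255,0))):
        pts=proj(np.c_[.4265+r*np.cos(A),-.254+r*np.sin(A),0*A+z],c);cv2.polylines(x,[np.round(pts*S+S/2).astype(np.int32)],True,col,1)
    out.append(x[S*v-200:S*v+200,S*u-200:S*u+200])
cv2.imwrite('pics/c6.png',np.hstack(out))
RV=rot([0,0,-1],[1,.12,0])
for p in([.5985,-.261,.25],[.4265,-.254,.25]): print(rel(p,RV))
E
```

```text
25.125 [ 0.5991 -0.2604  0.0546] 0.060738728530348896 [-1.65 -0.67  7.02]
pot_s scene none
pot_s top [ 0.5912 -0.249 ] 7.592
pot_m scene none
pot_m top none
([-0.001, -0.001, -0.391], [0.001, 0.001, 0.001])
([0.054, -0.341, -0.391], [0.001, 0.001, 0.001])
```

View pics/c6.png

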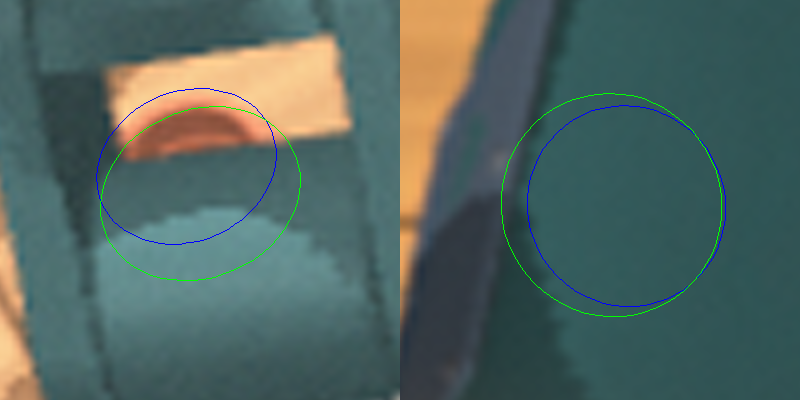

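>>> {"api": "play_rows", "payload": {"moves": [[[0, 0, -0.05], [0, 0, 0], 0.4], [[0, 0, -0.15], [0, 0, 0], 0.4], [[0, 0, -0.27], [0, 0, 0], 0.4], [[0, -0.04, -0.36], [0, 0, 0], 0.4], [[0.02, -0.12, -0.39], [0, 0, 0], 0.4], [[0.03, -0.2, -0.391], [0, 0, 0], 0.4], [[0.045, -0.28, -0.391], [0, 0, 0], 0.4], [[0.054, -0.341, -0.391], [0, 0, 0], 0.4], [[0.054, -0.341, -0.391], [0, 0, 0], 0.4], [[0.054, -0.341, -0.391], [0, 0, 0], 0.4]]}}

```text
t: 26.78
position: [0.4267, -0.254, 0.2496]
ee_rot: [2.083, 2.35, 0.001]
wrist_force: [1.0, 0.1, 0.1]
width: 0.061
grasp_force: 25.0
```

```bash
python3 - <<'E'
from h import *
s=log();print(s['t'],s['position'].round(4),s['width'],s['wrist_force'].round(2))
RV=rot([0,0,-1],[1,.12,0])
for z in(.19,.16,.145,.138,.1346): print(z,rel([.4265,-.2545,z],RV))
# stack fit from the scene picture
capture('scene')
for d in regions_of('pot_l','scene'):
    m=d['region']
    if np.hypot(*(np.array(d['centre'])-proj([.4265,-.254,.07],'scene')[0]))>16: continue
    vv,uu=np.nonzero(m);print(d['centre'],m.sum(),uu.min(),uu.max(),vv.min(),vv.max())
P=np.maximum(sil('pot_l',np.array([.4265,-.254,0]),'scene'),sil('pot_m',np.array([.4265,-.254,.042]),'scene'))>.5
vv,uu=np.nonzero(P);print('pred',P.sum(),uu.min(),uu.max(),vv.min(),vv.max())
E
```

```text
26.775 [ 0.4267 -0.254   0.2496] 0.060975943023962184 [1.02 0.07 0.12]
0.19 ([-0.001, -0.001, 0.119], [0.001, 0.0, 0.0])
0.16 ([-0.001, -0.001, 0.179], [0.001, 0.0, 0.0])
0.145 ([-0.001, -0.001, 0.209], [0.001, 0.0, 0.0])
0.138 ([-0.001, -0.001, 0.223], [0.001, 0.0, 0.0])
0.1346 ([-0.001, -0.001, 0.23], [0.001, 0.0, 0.0])
[144.0, 206.9] 414 131 153 196 217
[151.1, 221.3] 214 137 157 206 228
pred 697 130 157 195 228
```

The stack's outline matches the nested prediction to within about a pixel. I'll lower pot_s slowly.

>>> {"api": "play_rows", "payload": {"moves": [[[-0.001, -0.001, 0.05], [0, 0, 0], 0.4], [[-0.001, -0.001, 0.1], [0, 0, 0], 0.4], [[-0.001, -0.001, 0.13], [0, 0, 0], 0.4], [[-0.001, -0.001, 0.155], [0, 0, 0], 0.4], [[-0.001, -0.001, 0.175], [0, 0, 0], 0.4], [[-0.001, -0.001, 0.192], [0, 0, 0], 0.4], [[-0.001, -0.001, 0.205], [0, 0, 0], 0.4], [[-0.001, -0.001, 0.214], [0, 0, 0], 0.4], [[-0.001, -0.001, 0.22], [0, 0, 0], 0.4], [[-0.001, -0.001, 0.224], [0, 0, 0], 0.4], [[-0.001, -0.001, 0.224], [0, 0, 0], 0.4]]}}

```text
t: 28.25
position: [0.4258, -0.2543, 0.1374]
ee_rot: [2.083, 2.351, 0.0]
wrist_force: [-0.1, 0.3, -1.0]
width: 0.0613
grasp_force: 25.0
```

>>> {"api": "play_rows", "payload": {"moves": [[[0, 0, 0.002], [0, 0, 0], 0.4], [[0, 0, 0.004], [0, 0, 0], 0.4], [[0, 0, 0.005], [0, 0, 0], 0.4], [[0, 0, 0.005], [0, 0, 0], 0.4]]}}

```text
t: 28.75
position: [0.4258, -0.2544, 0.135]
ee_rot: [2.083, 2.35, 0.0]
wrist_force: [-0.3, 0.3, 0.9]
width: 0.0607
grasp_force: 25.0
```

>>> {"api": "play_rows", "payload": {"moves": [[[0, 0, 0.001], [0, 0, 0], 0.4], [[0, 0, 0.002], [0, 0, 0], 0.4], [[0, 0, 0.002], [0, 0, 0], 0.4]]}}

```text
t: 29.12
position: [0.4266, -0.2548, 0.1347]
ee_rot: [2.083, 2.349, 0.001]
wrist_force: [-0.4, 2.2, 10.3]
width: 0.0607
grasp_force: 25.0
```

Contact at 10 N, at the expected home height of 0.1347. I'll release and move clear.

>>> {"api": "play_rows", "payload": {"moves": [[[0, 0, 0], [0, 0, 0], 0.8], [[0, 0, 0], [0, 0, 0], 1], [[0, 0, 0], [0, 0, 0], 1], [[0, 0, -0.03], [0, 0, 0], 1], [[0, 0, -0.1], [0, 0, 0], 1], [[0, 0, -0.2], [0, 0, 0], 1], [[0.1, 0.06, -0.3], [0, 0, 0], 1], [[0.2, 0.08, -0.35], [0, 0, 0], 1], [[0.3, 0.1, -0.35], [0, 0, 0], 1], [[0.42, 0.1, -0.35], [0, 0, 0], 1], [[0.54, 0.1, -0.35], [0, 0, 0], 1], [[0.6, 0.1, -0.35], [0, 0, 0], 1]]}}

```text
t: 30.62
position: [0.4385, 0.0518, 0.3099]
ee_rot: [2.081, 2.352, 0.002]
wrist_force: [0.0, -0.5, -0.5]
width: 0.0912
grasp_force: 0.0
```

```bash
python3 - <<'E'
from h import *
s=get_state();print(s['t'],s['position'].round(4),s['width'],s['wrist_force'].round(2))
a=save('scene','s7.png');b=save('top','t7.png');out=[]
for c,x in(('scene',a),('top',b)):
    x=x[:,:,::-1].copy();u,v=np.round(proj([.4265,-.254,.09],c)[0]).astype(int)
    S=8;y=cv2.resize(x,None,fx=S,fy=S,interpolation=2)
    for z,r,col in((.14,.031,(0,255,255)),(.12,.0345,(255,0,0)),(.098,.039,(0,255,0))):
        pts=proj(np.c_[.4265+r*np.cos(A),-.254+r*np.sin(A),0*A+z],c);cv2.polylines(y,[np.round(pts*S+S/2).astype(np.int32)],True,col,1)
    out.append(y[S*v-200:S*v+200,S*u-200:S*u+200])
t=[cv2.resize(a[120:250,150:280,::-1],(200,200)),cv2.resize(b[150:300,230:400,::-1],(200,200)),cv2.resize(a[:,:,::-1],(267,200))]
row=np.hstack(t);row=np.pad(row,((0,0),(0,800-row.shape[1]),(0,0)))
cv2.imwrite('pics/c7.png',np.vstack([np.hstack(out),row]))
E
```

```text
30.625 [0.4385 0.0518 0.3099] 0.09124665662284517 [ 0.01 -0.55 -0.55]
```

View pics/c7.png

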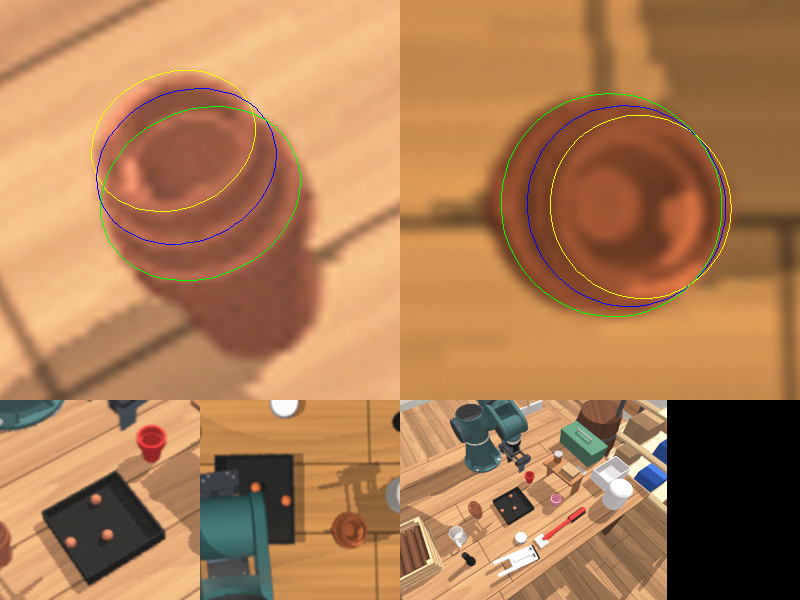

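In the last picture the three collars lie concentric at the predicted heights (the overlaid rims match within the calibration error). The three balls are in the tray at (95,500), (108,535) and (70,542), and nothing else has moved.

```bash
python3 -c "from station import *; print(close_job())"
```

```text
the job is handed in; nothing more can be done
None
```

Job handed in at about 31 s, no verdict returned: the final pictures show the three balls in the tray and the pots nested upright in size order in the large pot on the bench, with the arm clear.

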